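# Clamp a sample jar in the bottle shaker and switch it on

## Task

Stand the amber jar with the orange cap upright on the black rubber square of the bottle shaker and let it go, then swing the blue clamp arm over it against its stop. Screw the black clamp knob clockwise all the way home, regripping as needed, so that the spring pad presses firmly on the cap; only then push the red switch lever right over, away from the front of the shaker, and let go. Leave the blue-capped jar, the beaker and the brown bottle where they stand.

Things in the scene. Friction and masses are not known exactly. Their poses are not given: they have to be found in the camera images.
- jar_mid (a point): centre (half-way up, 38 mm over its foot) of the loose jar with the ORANGE cap: square amber glass body 50 x 50 mm and 54 mm high, its sides along the point's x and y; round orange cap 44 mm across from 59 mm to the top at 76 mm; 0.15 to 0.31 kg. Stands on the table; z up
- other_jar_mid (a point): centre of the second, alike jar, with a BLUE cap: leave it alone
- beaker_mid (a point): centre (half-way up) of a glass beaker 72 mm across, 95 mm high: leave it alone
- bottle_mid (a point): centre (half-way up) of a round brown bottle 72 mm across, 150 mm high: leave it alone
- bed (a point): centre of the top of the black rubber square (74 x 74 mm, 52 mm above the table) on the shaker, where the jar's foot goes. Axes are the shaker's: its front, with the lever, looks to -x, y to its left, z up. The shaker is fixed: white casing 260 x 290 mm, 40 mm high, its centre 30 mm to +x and 50 mm to -y of this point; aluminium platform, top 50 mm above the table
- pivot (a point): point on the vertical axis of the clamp arm's pivot, half-way through the arm (186 mm above the table): 100 mm to +x and 95 mm to -y of the bed centre. The post under the arm is 28 mm thick, the hub 42 mm
- swing (a joint): angle of the blue clamp arm about the pivot, rad: 0 = against its stop, the knob exactly over the bed centre; grows counter-clockwise from above, to 1.7 at most. The arm is 26 mm wide and 16 mm thick (178 to 194 mm above the table); it carries the knob at 138 mm from the pivot, stays where it is left and takes about 4 N at the knob to swing
- knob_grip (a point): point on the vertical axis of the black knurled clamp knob, 18 mm above its underside, a height to grip it at. The knob is round, 48 mm across and 30 mm high, on a 12 mm stem; its underside is 24 mm above the arm's top when joint knob = 0 and 8 mm when screwed home. Knob, stem and pad go down 14 mm a turn
- knob (a joint): angle of the clamp knob relative to the arm, rad: 0 = fully up, grows when turned clockwise from above, 7.0 = fully home (end stop). Friction torque 0.08 N m; stays where left. Holding the knob still while the arm swings turns it relative to the arm. At 0 the pad's underside is 138 mm above the table, 10 mm above the cap of a jar on the bed; it meets the cap at about 4.5 rad
- pad (a joint): how far the sprung pad (black, 30 mm across, under the arm's end) is pushed up towards its brass collar, m: 0 = free; about 0.0055 with the jar on the bed and the knob home; the spring presses with 1.5 N plus 1.5 N per mm
- switch (a joint): angle of the red-ended switch lever, rad: 0 = off, leaning to the shaker's -x; 1.0 = on, leaning to +x; stays where left. It pivots 62 mm above the table on a level axis along the shaker's y, 45 mm to -x and 150 mm to -y of the bed centre; friction 0.06 N m
- switch_tip (a point): centre of the red ball (26 mm across) on the end of the switch lever, 55 mm from its pivot
Mind the look-alikes: they are no part of the job. What is shaped like the part that bears jar_mid but purple or turquoise is not meant.

How it is judged:
By the outcome, as a careful person would: the job done as asked, in the order asked, and still so for the second after the job is handed in, with the robot touching nothing.
It also fails if it takes over 72 s, if anything falls off the work surface, if the arm or the gripper's body presses on something with over 40 N, if the wrist force passes 120 N, or if a joint passes its speed limit or range.

## Robot

A 6-joint arm with a two-finger parallel gripper is mounted at the origin on the work surface. World frame = base frame: x ahead of the robot, y to its left, z up, the work surface at z = 0. Lengths are in m, angles in rad, forces in N, time in s.
With the tool pointing down it reaches from about 0.15 to 0.775 m from the base axis. Payload 6.1 kg.
Tool frame: the origin (TCP) lies at the very end of the fingers, on their centre line; the grasp point (between the pads) lies 19 mm behind it; z points along the fingers, y is the line along which they close (so a half turn about z gives the same grasp; the last joint's range is limited). The gripper opens to 85 mm and grips with 20 to 120 N. Pads are 22 mm wide; open, the fingers measure 114 mm over their backs; the gripper's body (76 mm by 85 mm) begins 54 mm behind the grasp point. The pads swing forward as they close: fully open they stand 13 mm farther back than shut.
Start: joints at [1.245, 0.126, -0.04, 1.405, 0, 1.571], TCP at [0.168, 0.497, 0.231] pointing down, gripper open.
Joint ranges: [-2.72, 2.72], [-0.95, 1.95], [-1.27, 1.35], [-1.78, 2.02], [-1.46, 1.47], [-3.14, 3.14]. Speed limits (rad/s): [2.39, 2.39, 3.01, 3.14, 3.14, 3.14].

## Interface

Orientations are given as [roll, pitch, yaw] about the fixed x, y, z axes, in that order (R = Rz(yaw) Ry(pitch) Rx(roll)).
In Python, from workcell import robot gives the robot as it stands. The module is installed in compiled form; this text tells all that it offers.
- The arm moves only by the shell command python3 -m pendant 'ROWS' [OPENING] [FORCE]. ROWS is JSON, one flat list of numbers, 4 for each row, row after row: the shift along the tool's x, y, z in cm, then the turn about the tool's z in degrees. A call has exactly 8 rows; each row is the pose to reach, as a shift and turn from the pose commanded when the call began, along the tool's axes at that moment; what a row does not reach only later rows make up. A row lasts 1/12 s, in which the tool goes at most 41.7 mm and 7.16 degrees, less where a joint would pass 70% of its speed; a pose out of reach is approached as far as the arm can. A call with a gripper value outside its range is refused whole. OPENING is the closure, from -1 (fully open) to 1 (shut), set as the call begins (- or left out, the last holds). The fingers move at their own pace and stop on an object; FORCE is the grip in N (left out, the last holds). Time passes only in rows, so rows that repeat a pose let the fingers close, or fill a call up. It gives the time, the measured TCP pose, the force, the opening and the grip force at its end, in the units of the state.
- robot.read_state(): the state, without advancing time (a new reading comes with each control period).
- robot.grab_frame(name): name is "scene" or "top"; returns the picture (400x640x3 uint8, red, green, blue); there is no depth.
- robot.camera_model(name): a dict with "mtx" (3x3 intrinsics, pixels), "position" and "rotation" of the camera in the world. Camera axes: x right, y up, looking along -z (the intrinsics and any distortion apply to the point x, -y, -z); pixel columns grow to the right and rows downward; lengths in m; the calibration is good to about 2 mm. A picture is of the moment at which its call begins. camera_model takes no time and is no camera call.
- robot.finish_job(): hands the job in; it is judged then, once.
Trained networks look in the newest picture that a camera, given by its name, has taken for a name from the list of things; names that differ only in an ending like _2 or _b are one class to them, and where a whole thing is asked for, a point or a joint stands for the part that bears it (a point fixed in the world has none). Each returns a list of dicts, best first, with "score" (0 to 1); they miss things now and then, are a little off and sometimes report something else, mostly with a low value. They report only what shows in the picture. A call takes as long as a camera call. They do not tell look-alikes from the thing itself.
- robot.recognise(label, camera): "bbox" ([centre column, centre row, width, height] in pixels, round what is visible of it).
- robot.masks_of(label, camera): "pixels" (400x640 bool, what is visible of it) and "bbox" ([centre column, centre row, width, height] in pixels, round what is visible of it).
- robot.tip_of(label, camera): "at" ([column, row] in pixels: a listed point, or the origin of a listed thing).
The state is a dict: "time": time; "joint_pos": joint angles; "joint_vel": joint speeds; "tau": joint torques, N m; "eef_pos": TCP position; "tool_rot": TCP orientation; "contact_force": force on the tool from outside, world axes, zero at the start; "wrist_torque": the same for the moment, N m; "gripper_width": opening from 0.0 (shut) to 1.0 (fully open); "grasp_force": force on a finger pad.
Only numpy, scipy, OpenCV 4.12 (cv2) and the standard library are available. Lean on these libraries where they do the work, as an engineer would, in place of code of your own. Each camera call takes 0.05 s, during which the arm holds its last target. There are 200 camera calls.

## Working session

There is one attempt and no reset: what is moved stays moved. The work goes in short steps, Python scripts to look and compute and a shell command to move; the robot and the scene stay as the last step left them, time stands still between calls to the robot, and variables do not carry over. Pictures are saved under pics/ and viewed, at most 10 in all, crops included, and the job is handed in when it is done.

```bash
mkdir -p pics
cat > h.py <<'E'
import numpy as np, cv2
from workcell import robot
def save(n,name,crop=None,s=1):
    im=robot.grab_frame(n)
    if crop: im=im[crop[1]:crop[3],crop[0]:crop[2]]
    if s!=1: im=cv2.resize(im,None,fx=s,fy=s,interpolation=cv2.INTER_CUBIC)
    cv2.imwrite('pics/'+name,im[...,::-1])
def ray(n,px):
    m=robot.camera_model(n);K=np.array(m['mtx']);d=np.linalg.inv(K)@[px[0],px[1],1]
    return np.array(m['position']),np.array(m['rotation'])@[d[0],-d[1],-d[2]]
def atz(n,px,z):
    p,d=ray(n,px);return p+d*(z-p[2])/d[2]
def proj(n,P):
    m=robot.camera_model(n);c=np.array(m['rotation']).T@(np.array(P)-m['position'])
    q=np.array(m['mtx'])@[c[0],-c[1],-c[2]];return q[:2]/q[2]
E
python3 - <<'E'
from h import *
np.set_printoptions(precision=3,suppress=True)
save('top','top0.png');save('scene','scene0.png')
print({k:robot.camera_model('top')[k] for k in robot.camera_model('top')})
print(robot.camera_model('scene')['position'])
Z=dict(jar_mid=.038,bed=.052,pivot=.186,knob_grip=.236,switch_tip=.108,other_jar_mid=.038)
for l,z in Z.items():
  for c in('top','scene'):
    for r in robot.tip_of(l,c)[:4]: print(l,c,round(r['score'],2),np.array(r['at']),atz(c,r['at'],z))
s=robot.read_state();print(s)
E
```

```text
{'mtx': array([[386.028,   0.   , 319.448],
       [  0.   , 386.028, 201.394],
       [  0.   ,   0.   ,   1.   ]]), 'position': array([0.382, 0.001, 1.336]), 'rotation': array([ 0.128,  0.025, -1.583])}
[ 1.09  -0.529  1.305]Traceback (most recent call last):
  File "<stdin>", line 9, in <module>
  File "h.py", line 12, in atz
    p,d=ray(n,px);return p+d*(z-p[2])/d[2]
                                      ~^^^
IndexError: invalid index to scalar variable.
```

Rotation is roll/pitch/yaw; fixing the helper.

```bash
sed -i "s/np.array(m\['rotation'\])/Rm(m['rotation'])/" h.py
cat >> h.py <<'E'
from scipy.spatial.transform import Rotation
def Rm(r): return Rotation.from_euler('xyz',r).as_matrix()
np.set_printoptions(precision=3,suppress=True)
E
python3 - <<'E'
from h import *
Z=dict(jar_mid=.038,bed=.052,pivot=.186,knob_grip=.236,switch_tip=.108,other_jar_mid=.038)
for l,z in Z.items():
  for c in('top','scene'):
    for r in robot.tip_of(l,c)[:4]: print(l,c,round(r['score'],2),np.array(r['at']),atz(c,r['at'],z))
s=robot.read_state();print(s)
E
```

```text
jar_mid top 0.76 [473.6 221.3] [ 0.474 -0.481  0.038]
jar_mid top 0.66 [441.9 208.7] [ 0.518 -0.379  0.038]
jar_mid top 0.63 [443.  247.7] [ 0.388 -0.376  0.038]
jar_mid top 0.61 [465.4 185.5] [ 0.596 -0.462  0.038]
jar_mid scene 0.84 [222.3 282.3] [ 0.501 -0.381  0.038]
jar_mid scene 0.82 [194.8 299.4] [ 0.486 -0.478  0.038]
jar_mid scene 0.63 [219.5 321.4] [ 0.597 -0.465  0.038]
jar_mid scene 0.57 [197.3 257.8] [ 0.372 -0.387  0.038]
bed top 0.86 [274.7 199.5] [0.556 0.182 0.052]
bed scene 0.62 [356.1 195.3] [0.581 0.173 0.052]
pivot top 0.95 [309.4 163.3] [0.647 0.058 0.186]
pivot scene 0.75 [350.5 202.9] [0.643 0.063 0.186]
pivot scene 0.41 [353.1 191.8] [0.619 0.101 0.186]
knob_grip top 0.5 [321.5 205. ] [0.513 0.022 0.236]
knob_grip scene 0.72 [315.2 177.9] [0.517 0.026 0.236]
switch_tip top 0.52 [314.3 221.3] [0.476 0.048 0.108]
switch_tip top 0.35 [321.4 205.9] [0.525 0.024 0.108]
other_jar_mid top 0.7 [401.9 215.9] [ 0.496 -0.244  0.038]
other_jar_mid top 0.37 [441.7 209.5] [ 0.515 -0.378  0.038]
other_jar_mid scene 0.82 [253.3 255.8] [ 0.499 -0.249  0.038]
{'time': 0.75, 'joint_pos': array([ 1.245,  0.126, -0.04 ,  1.405,  0.   ,  1.571]), 'joint_vel': array([-0.001,  0.   ,  0.   , -0.001, -0.   ,  0.002]), 'tau': array([  0.001, -43.56 ,  35.305,   0.001,   0.   ,   0.   ]), 'eef_pos': array([0.168, 0.497, 0.231]), 'tool_rot': array([ 3.142, -0.   ,  2.816]), 'contact_force': array([ 0.464,  0.029, -0.063]), 'wrist_torque': array([0.009, 0.001, 0.016]), 'grasp_force': 0.0, 'gripper_width': 1.0019523956241358}
```

View pics/top0.png

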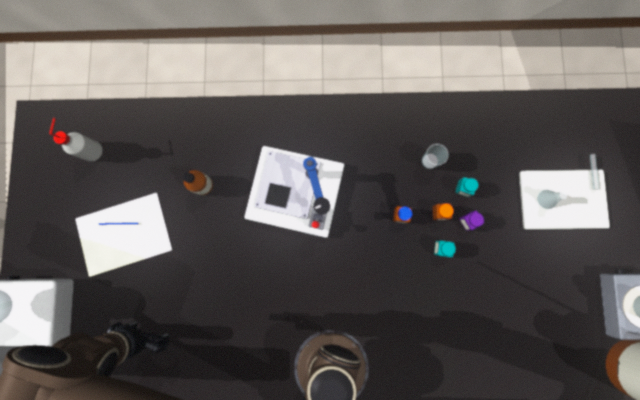

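View pics/scene0.png

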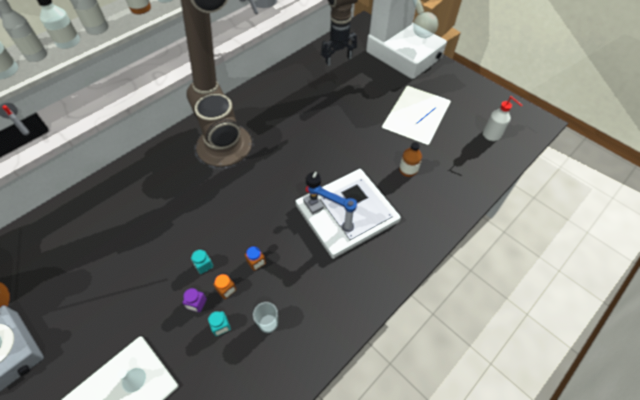

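Candidates for the orange-capped jar: orange at top (443,211) / scene (225,285) against purple (473,220), turquoise (467,186) and (445,248), blue (403,214). Only the first has an orange cap on amber glass, so I'll confirm it in an enlarged crop.

Run:
```python
from h import *
T=robot.grab_frame('top');S=robot.grab_frame('scene')
def c(im,x,y,w,h,s): return cv2.resize(im[y:y+h,x:x+w],(w*s,h*s),interpolation=cv2.INTER_CUBIC)
a=np.hstack([c(T,418,186,50,50,8)[:300],])
im=np.zeros((600,800,3),np.uint8)
im[:300,:400]=c(T,423,192,40,30,10)
im[:300,400:]=c(S,205,270,40,30,10)
im[300:,:400]=c(T,240,140,114,100,3)[:300,:400] if 0 else cv2.resize(T[140:240,233:366],(400,300),interpolation=cv2.INTER_CUBIC)
im[300:,400:]=cv2.resize(S[165:265,283:416],(400,300),interpolation=cv2.INTER_CUBIC)
cv2.imwrite('pics/crop1.png',im[...,::-1])
hs=cv2.cvtColor(T,cv2.COLOR_RGB2HSV)
# shaker outline
w=((hs[...,1]<60)&(hs[...,2]>150)).astype(np.uint8);w[:,:235]=0;w[:,355:]=0;w[:140]=0;w[245:]=0
cs,_=cv2.findContours(w,0,2);k=max(cs,key=cv2.contourArea)
P=np.array([atz('top',p[0],.04)[:2] for p in k],np.float32)
r=cv2.minAreaRect(P);print(r);print(cv2.boxPoints(r))
b=((hs[...,2]<45)).astype(np.uint8);b[:,:262]=0;b[:,296:]=0;b[:180]=0;b[212:]=0
cs,_=cv2.findContours(b,0,2);k=max(cs,key=cv2.contourArea)
P=np.array([atz('top',p[0],.052)[:2] for p in k],np.float32);print('bed',cv2.minAreaRect(P))
for n,im,z in(('top',T,.07),('scene',S,.07)):
  h=cv2.cvtColor(im,cv2.COLOR_RGB2HSV)
  for nm,lo,hi,zz in(('orange',(8,150,140),(17,255,255),.07),('red',(0,150,100),(5,255,255),.1),('red2',(174,150,100),(180,255,255),.1)):
    m=cv2.inRange(h,lo,hi);nn,_,st,ce=cv2.connectedComponentsWithStats(m)
    for i in range(1,nn):
      if st[i,4]>15: print(n,nm,st[i],ce[i],atz(n,ce[i],zz))
```

```text
((0.5877389907836914, 0.1183781698346138), (0.29055824875831604, 0.2610955834388733), 76.2559585571289)
[[ 0.426  0.008]
 [ 0.68  -0.054]
 [ 0.749  0.228]
 [ 0.495  0.291]]Traceback (most recent call last):
  File "<stdin>", line 18, in <module>
ValueError: max() iterable argument is empty
```

View pics/crop1.png

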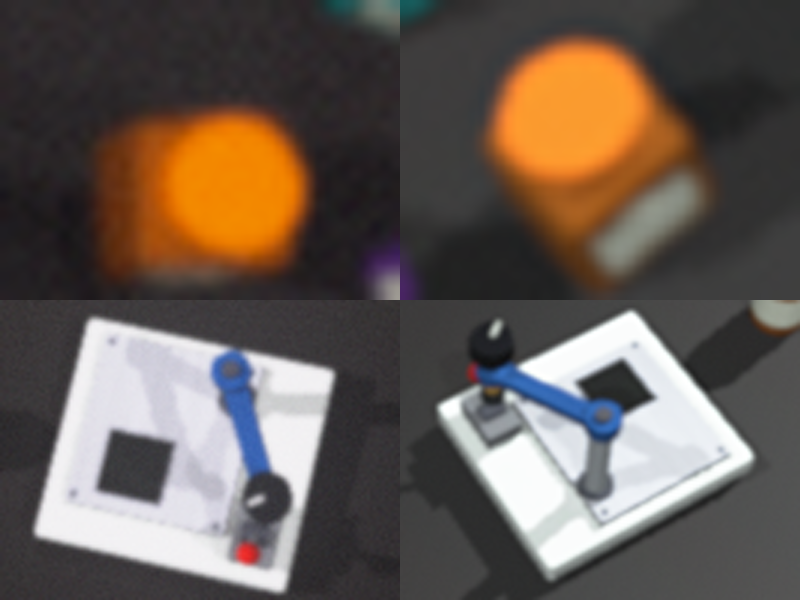

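The crop confirms it: an orange round cap on an amber square body with a label (top (446,210), scene (222,281)). The lower crops show the shaker, with the knob out to the side near the lever and the bed clear. Next I'll fit the jar's pose from its silhouettes, plus the shaker points.

```bash
cat > fit.py <<'E'
from h import *
from scipy.optimize import minimize
def jarpts(x,y,a,z0=0):
    c,s=np.cos(a),np.sin(a)
    B=[(u,v,z) for u in(-.025,.025) for v in(-.025,.025) for z in(0,.054)]
    C=[(.022*np.cos(t),.022*np.sin(t),z) for t in np.arange(0,6.28,.3) for z in(.059,.076)]
    return [(x+c*u-s*v,y+s*u+c*v,z+z0) for u,v,z in B+C]
def mask(n,near,label='jar_mid'):
    robot.grab_frame(n)
    L=[m for m in robot.masks_of(label,n) if np.hypot(m['bbox'][0]-near[0],m['bbox'][1]-near[1])<14]
    return L[0]['pixels'] if L else None
def fit(ms,p0,z0=0):
    S=8
    def cost(p):
        t=0
        for n,m in ms.items():
            q=np.array([proj(n,P) for P in jarpts(p[0],p[1],p[2],z0)])
            x0,y0=q.mean(0).astype(int)-32
            h=cv2.convexHull(((q-[x0,y0]+.5)*S).astype(np.float32))
            im=np.zeros((64*S,64*S),np.uint8);cv2.fillConvexPoly(im,h.round().astype(np.int32),255)
            r=cv2.resize(im,(64,64),interpolation=cv2.INTER_AREA)/255.
            t+=np.abs(r-m[y0:y0+64,x0:x0+64]).sum()
        return t
    best=None
    for a in np.radians(np.arange(-45,45,10)):
        r=minimize(cost,[p0[0],p0[1],a],method='Nelder-Mead',options=dict(initial_simplex=[[p0[0],p0[1],a],[p0[0]+.008,p0[1],a],[p0[0],p0[1]+.008,a],[p0[0],p0[1],a+.2]],xatol=1e-4))
        print(np.round([*r.x[:2],np.degrees(r.x[2]),r.fun],4))
        if best is None or r.fun<best.fun: best=r
    return best
E
python3 - <<'E'
from fit import *
ms={'top':mask('top',(442,210)),'scene':mask('scene',(222,282))}
ms={k:v for k,v in ms.items() if v is not None};print({k:v.sum() for k,v in ms.items()})
r=fit(ms,(.515,-.380));print(r.x,np.degrees(r.x[2]),r.fun)
for l,z in dict(knob_grip=.236,switch_tip=.1,bed=.052).items():
  for c in('top','scene'):
    for q in robot.tip_of(l,c)[:3]: print(l,c,round(q['score'],2),np.array(q['at']),atz(c,q['at'],z))
bed=np.array([.570,.174,.052]);print('bed',proj('top',bed),proj('scene',bed), 'piv',proj('top',(.6447,.058,.194)),proj('scene',(.6447,.058,.194)))
for n in('top','scene'):
  h=cv2.cvtColor(robot.grab_frame(n),cv2.COLOR_RGB2HSV)
  m=cv2.inRange(h,(0,150,120),(5,255,255))|cv2.inRange(h,(172,150,120),(180,255,255))
  nn,_,st,ce=cv2.connectedComponentsWithStats(m)
  for i in range(1,nn):
    if st[i,4]>8 and 290<ce[i][0]<340 and 160<ce[i][1]<240: print(n,'red',st[i],ce[i],atz(n,ce[i],.104))
E
```

```text
{'top': np.int64(292), 'scene': np.int64(317)}Traceback (most recent call last):
  File "<stdin>", line 4, in <module>
  File "fit.py", line 26, in fit
    r=minimize(cost,[p0[0],p0[1],a],method='Nelder-Mead',options=dict(initial_simplex=[[p0[0],p0[1],a],[p0[0]+.008,p0[1],a],[p0[0],p0[1]+.008,a],[p0[0],p0[1],a+.2]],xatol=1e-4))
    res = _minimize_neldermead(fun, x0, args, callback, bounds=bounds,
                               **options)
    fxcc = func(xcc)
    fx = function(np.copy(x), *(wrapper_args + args))
  File "fit.py", line 17, in cost
    q=np.array([proj(n,P) for P in jarpts(p[0],p[1],p[2],z0)])
                ~~~~^^^^^
  File "h.py", line 14, in proj
    m=robot.camera_model(n);c=Rm(m['rotation']).T@(np.array(P)-m['position'])
ValueError: time passes only in moves, steps and waits
```

```bash
sed -i "s/m=robot.camera_model(n)/m=cam(n)/" h.py
cat >> h.py <<'E'
import functools
cam=functools.cache(robot.camera_model)
E
python3 - <<'E'
from fit import *
ms={'top':mask('top',(442,210)),'scene':mask('scene',(222,282))}
r=fit(ms,(.515,-.380));print(r.x,np.degrees(r.x[2]),r.fun)
for l,z in dict(knob_grip=.236,switch_tip=.1,bed=.052).items():
  for c in('top','scene'):
    for q in robot.tip_of(l,c)[:3]: print(l,c,round(q['score'],2),np.array(q['at']),atz(c,q['at'],z))
bed=np.array([.570,.174,.052]);print('bed',proj('top',bed),proj('scene',bed), 'piv',proj('top',(.6447,.058,.194)),proj('scene',(.6447,.058,.194)))
for n in('top','scene'):
  h=cv2.cvtColor(robot.grab_frame(n),cv2.COLOR_RGB2HSV)
  m=cv2.inRange(h,(0,150,120),(5,255,255))|cv2.inRange(h,(172,150,120),(180,255,255))
  nn,_,st,ce=cv2.connectedComponentsWithStats(m)
  for i in range(1,nn):
    if st[i,4]>8 and 290<ce[i][0]<340 and 160<ce[i][1]<240: print(n,'red',st[i],ce[i],atz(n,ce[i],.104))
E
```

```text
[ 0.51  -0.383  0.107 76.843]
[ 0.509 -0.382  0.103 77.177]
[ 0.509 -0.383  0.462 77.133]
[ 0.509 -0.383 -1.015 77.573]
[ 0.509 -0.383  0.043 77.008]
[ 0.509 -0.383  0.166 76.733]
[ 0.509 -0.383 -0.274 75.318]
[ 0.51  -0.383 -1.017 76.086]
[ 0.509 -0.383 -0.81  76.063]
[ 0.509 -0.383 -0.005] -0.27395873335143317 75.31764705882352
knob_grip top 0.75 [323.  204.1] [0.515 0.017 0.236]
knob_grip top 0.6 [314.2 225.4] [0.455 0.043 0.236]
knob_grip scene 0.8 [317.5 176.1] [0.517 0.037 0.236]
switch_tip top 0.44 [312.7 227. ] [0.459 0.053 0.1  ]
bed top 0.89 [274.8 197.4] [0.563 0.182 0.052]
bed scene 0.39 [411.8 156.9] [0.611 0.464 0.052]
bed [277.162 195.303] [354.043 193.411] piv [309.162 163.541] [350.021 202.804]
top red [312 221   7   7  34] [314.971 223.912] [0.468 0.046 0.104]
```

```bash
cat > d.py <<'E'
import sys
from h import *
x,y,z,yaw=map(float,sys.argv[1:5]);s=robot.read_state()
R=Rm(s['tool_rot']);e=np.array([x,y,z])-s['eef_pos']
dy=-(yaw-np.degrees(s['tool_rot'][2])+180)%360-180
dy=(np.degrees(s['tool_rot'][2])-yaw+180)%360-180
print('t',round(s['time'],2),'p',s['eef_pos'],'yaw',round(np.degrees(s['tool_rot'][2]),1),'F',s['contact_force'],'w',round(s['gripper_width'],3),'gf',round(s['grasp_force'],1),'q',s['joint_pos'],'\n shift cm',(R.T@e)*100,'turn',round(dy,1))
E
python3 -m pendant '[-60.4,-72.5,5,71.3,-60.4,-72.5,5,71.3,-60.4,-72.5,5,71.3,-60.4,-72.5,5,71.3,-60.4,-72.5,5,71.3,-60.4,-72.5,5,71.3,-60.4,-72.5,5,71.3,-60.4,-72.5,5,71.3]' -1 40
python3 d.py .509 -.383 .15 90
```

```text
time: 2.32
eef_pos: [0.288, 0.1851, 0.2138]
tool_rot: [3.14, -0.0, 1.811]
contact_force: [1.3, -0.2, 0.3]
gripper_width: 1.004
grasp_force: 0.0
t 2.32 p [0.288 0.185 0.214] yaw 103.7 F [ 1.333 -0.247  0.276] w 1.004 gf 0.0 q [ 0.571 -0.221 -0.406  1.385 -0.     1.902] 
 shift cm [-60.438   7.957   6.375] turn 13.7
```

```bash
python3 -m pendant '[-60.4,8,6.4,13.7,-60.4,8,6.4,13.7,-60.4,8,6.4,13.7,-60.4,8,6.4,13.7,-60.4,8,6.4,13.7,-60.4,8,6.4,13.7,-60.4,8,6.4,13.7,-60.4,8,6.4,13.7]' >/dev/null
python3 d.py .509 -.383 .15 90
```

```text
t 2.98 p [ 0.41  -0.124  0.179] yaw 90.3 F [0.28  0.708 0.07 ] w 1.003 gf 0.0 q [-0.293 -0.052 -0.339  1.282  0.     1.273] 
 shift cm [-25.971   9.748   2.906] turn 0.3
```

```bash
python3 -m pendant '[-25.8,9.6,2.9,0.3,-25.8,9.6,2.9,0.3,-25.8,9.6,2.9,0.3,-25.8,9.6,2.9,0.3,-25.8,9.6,2.9,0.3,-25.8,9.6,2.9,0.3,-25.8,9.6,2.9,0.3,-25.8,9.6,2.9,0.3]' >/dev/null
python3 - <<'E'
from fit import *
ms={'top':mask('top',(442,210)),'scene':mask('scene',(222,282))}
print({k:None if v is None else v.sum() for k,v in ms.items()})
E
python3 d.py .509 -.383 .018 90
```

```text
{'top': np.int64(295), 'scene': None}
t 3.85 p [ 0.507 -0.378  0.15 ] yaw 90.1 F [-0.983  0.911 -1.23 ] w 1.001 gf 0.0 q [-0.641  0.34   0.054  1.286  0.     0.929] 
 shift cm [-0.516  0.19  13.193] turn 0.1
```

```bash
python3 -m pendant '[-0.5,0.2,3,0,-0.5,0.2,6,0,-0.5,0.2,9,0,-0.5,0.2,11,0,-0.5,0.2,12.5,0,-0.5,0.2,13.2,0,-0.5,0.2,13.2,0,-0.5,0.2,13.2,0]' - 
python3 -m pendant '[0,0,0,0,0,0,0,0,0,0,0,0,0,0,0,0,0,0,0,0,0,0,0,0,0,0,0,0,0,0,0,0]' 1 45
python3 d.py .509 -.383 .018 90
```

```text
time: 4.52
eef_pos: [0.5098, -0.3832, 0.019]
tool_rot: [3.141, 0.0, 1.572]
contact_force: [-0.1, -0.2, 0.6]
gripper_width: 0.999
grasp_force: 0.0
time: 5.18
eef_pos: [0.5103, -0.3844, 0.0193]
tool_rot: [3.14, 0.001, 1.571]
contact_force: [0.1, 0.5, 4.8]
gripper_width: 0.58
grasp_force: 48.1
t 5.18 p [ 0.51  -0.384  0.019] yaw 90.0 F [0.148 0.497 4.82 ] w 0.58 gf 48.1 q [-0.646  0.409 -0.141  1.018  0.     0.925] 
 shift cm [ 0.137 -0.127  0.133] turn 0.0
```

```bash
python3 -m pendant '[0,0,-3,0,0,0,-6,0,0,0,-10,0,0,0,-14,0,0,0,-18,0,0,0,-22,0,0,0,-26,0,0,0,-29,0]'
python3 d.py .570 .173 .310 76.3
python3 - <<'E'
from h import *
save('scene','s2.png',(150,180,350,330),4)
E
```

```text
time: 5.85
eef_pos: [0.5092, -0.3838, 0.3115]
tool_rot: [3.139, 0.002, 1.571]
contact_force: [0.7, -0.7, -2.1]
gripper_width: 0.582
grasp_force: 47.7
t 5.85 p [ 0.509 -0.384  0.312] yaw 90.0 F [ 0.668 -0.718 -2.08 ] w 0.582 gf 47.7 q [-0.646  0.372  0.455  1.651  0.     0.925] 
 shift cm [55.673  6.102  0.073] turn 13.7
```

View pics/s2.png

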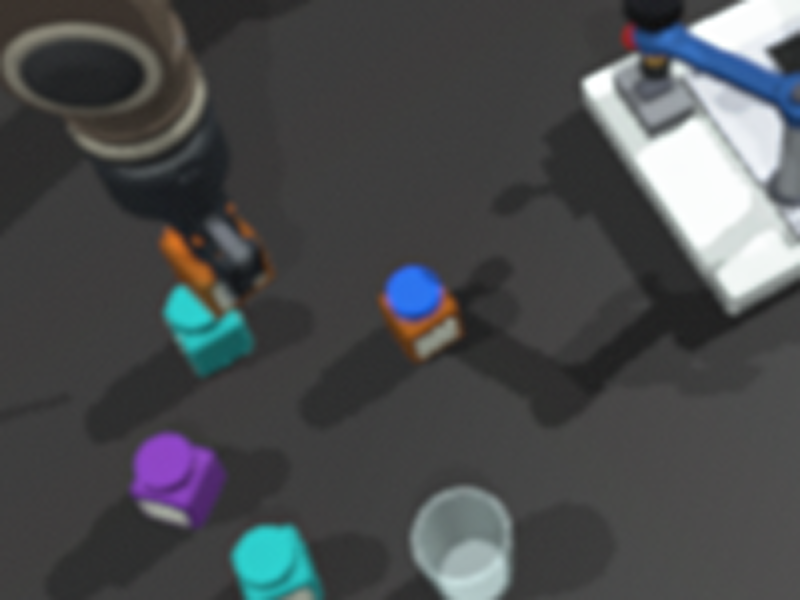

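The jar is in the fingers (orange at scene (203,245)). Now I'll carry it high over the knob to the bed.

```bash
python3 -m pendant '[3.5,0.4,0,0,7,0.8,0,0,10.5,1.2,0,0,14,1.6,0,0,17.5,2,0,0,21,2.4,0,0,24.5,2.8,0,0,28,3.1,0,0]'
python3 -m pendant '[3.5,0.4,0,2,7,0.8,0,4,10.5,1.2,0,6,14,1.6,0,8,17.5,2,0,10,21,2.4,0,12,24.5,2.8,0,13.7,27.7,3,0,13.7]'
python3 -m pendant '[0,0,0,0,0,0,0,0,0,0,0,0,0,0,0,0,0,0,0,0,0,0,0,0,0,0,0,0,0,0,0,0]' >/dev/null
python3 d.py .570 .173 .073 76.3
python3 - <<'E'
from h import *
for l,z in dict(bed=.052,knob_grip=.236).items():
  for c in('top','scene'):
    robot.grab_frame(c)
    for q in robot.tip_of(l,c)[:2]: print(l,c,round(q['score'],2),np.array(q['at']),atz(c,q['at'],z))
E
```

```text
time: 6.57
eef_pos: [0.5401, -0.1022, 0.3073]
tool_rot: [-3.141, -0.0, 1.571]
contact_force: [0.9, -0.2, -1.9]
gripper_width: 0.574
grasp_force: 47.6
time: 7.23
eef_pos: [0.57, 0.1752, 0.3071]
tool_rot: [-3.141, 0.0, 1.331]
contact_force: [-0.3, -1.1, -0.9]
gripper_width: 0.579
grasp_force: 47.6
t 7.9 p [0.57  0.173 0.308] yaw 76.3 F [ 0.17   0.977 -1.495] w 0.58 gf 47.7 q [ 0.294  0.282  0.322  1.611 -0.     2.104] 
 shift cm [ 0.034 -0.032 23.5  ] turn -0.0
bed top 0.82 [277.1 196.3] [0.567 0.174 0.052]
bed scene 0.75 [353.5 193.2] [0.568 0.173 0.052]
knob_grip top 0.71 [323.2 206.1] [0.51  0.017 0.236]
knob_grip scene 0.69 [314.2 177.4] [0.514 0.025 0.236]
```

```bash
python3 -m pendant '[0,0,3.5,0,0,0,7,0,0,0,10.5,0,0,0,14,0,0,0,17.5,0,0,0,20.5,0,0,0,22,0,0,0,22.6,0]' >/dev/null
python3 -m pendant '[0,0,0.2,0,0,0,0.4,0,0,0,0.6,0,0,0,0.7,0,0,0,0.8,0,0,0,0.9,0,0,0,0.9,0,0,0,0.9,0]'
python3 d.py .569 .173 .072 76.3
```

```text
time: 9.63
eef_pos: [0.5702, 0.1732, 0.0731]
tool_rot: [3.141, -0.0, 1.332]
contact_force: [-0.1, 0.7, -2.0]
gripper_width: 0.58
grasp_force: 47.6
t 9.63 p [0.57  0.173 0.073] yaw 76.3 F [-0.075  0.684 -2.002] w 0.58 gf 47.6 q [ 0.295  0.301 -0.171  1.098 -0.     2.104] 
 shift cm [-0.052 -0.113  0.107] turn 0.0
```

```bash
python3 -m pendant '[0,0,0.05,0,0,0,0.1,0,0,0,0.15,0,0,0,0.2,0,0,0,0.25,0,0,0,0.25,0,0,0,0.25,0,0,0,0.25,0]'
```

```text
time: 10.3
eef_pos: [0.5702, 0.1733, 0.0713]
tool_rot: [3.141, -0.0, 1.332]
contact_force: [-2.0, -0.1, 5.3]
gripper_width: 0.58
grasp_force: 48.5
```

```bash
python3 -m pendant '[0,0,0,0,0,0,0,0,0,0,0,0,0,0,0,0,0,0,0,0,0,0,0,0,0,0,-0.3,0,0,0,-1,0]' -1
python3 -m pendant '[0,0,-2,0,0,0,-5,0,0,0,-9,0,0,0,-13,0,0,0,-17,0,0,0,-20,0,0,0,-22,0,0,0,-22,0]' 
python3 d.py .512 .021 .30 195.5
python3 - <<'E'
from fit import *
save('scene','s3.png',(283,150,416,250),6)
for l,z in dict(knob_grip=.236,jar_mid=.09).items():
  for c in('top','scene'):
    robot.grab_frame(c)
    for q in robot.tip_of(l,c)[:5]: print(l,c,round(q['score'],2),np.array(q['at']),atz(c,q['at'],z))
E
```

```text
time: 10.97
eef_pos: [0.5695, 0.1731, 0.0797]
tool_rot: [-3.14, 0.001, 1.332]
contact_force: [-0.8, -0.5, 0.7]
gripper_width: 1.005
grasp_force: 0.0
time: 11.63
eef_pos: [0.5712, 0.1736, 0.3065]
tool_rot: [3.134, -0.004, 1.332]
contact_force: [0.6, 0.6, 0.1]
gripper_width: 0.997
grasp_force: 0.0
t 11.63 p [0.571 0.174 0.306] yaw 76.3 F [0.57  0.608 0.104] w 0.997 gf 0.0 q [0.295 0.276 0.311 1.597 0.    2.104] 
 shift cm [-16.229  -2.158   0.562] turn -119.2
knob_grip top 0.72 [324.5 206.3] [0.509 0.013 0.236]
knob_grip scene 0.79 [310.6 176. ] [0.501 0.021 0.236]
jar_mid top 0.84 [464.8 185. ] [ 0.589 -0.441  0.09 ]
jar_mid top 0.58 [275.5 192.4] [0.574 0.174 0.09 ]
jar_mid top 0.54 [472.4 218.9] [ 0.478 -0.459  0.09 ]
jar_mid top 0.33 [403.2 213.8] [ 0.498 -0.239  0.09 ]
jar_mid scene 0.76 [196.4 301.6] [ 0.52 -0.48  0.09]
jar_mid scene 0.7 [218.6 321.3] [ 0.615 -0.469  0.09 ]
jar_mid scene 0.62 [201.5 259.5] [ 0.416 -0.387  0.09 ]
jar_mid scene 0.58 [354.5 184.1] [0.559 0.184 0.09 ]
```

View pics/s3.png

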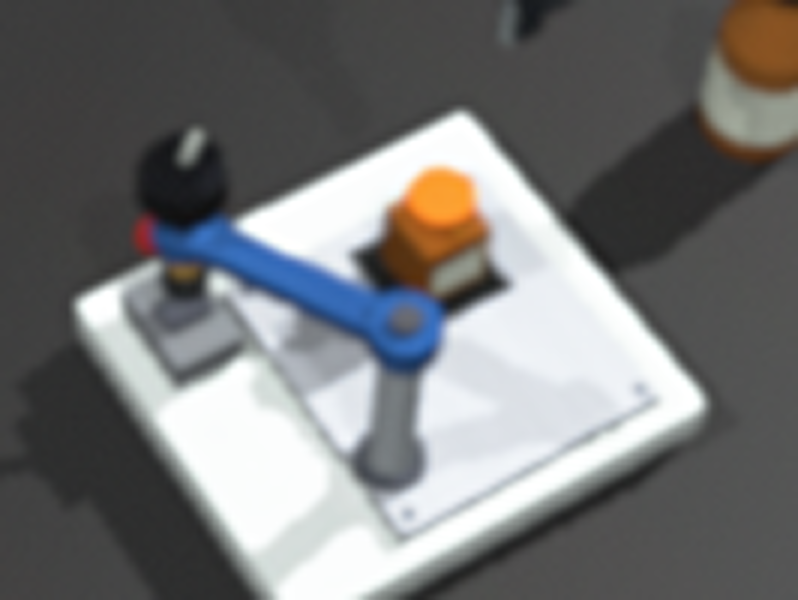

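The jar stands upright, centred on the rubber square (scene ~(356,186)), with the knob at (313,178). Next I'll grip the knob tangentially and swing the arm.

```bash
python3 -m pendant '[-2,-0.3,0,-7,-5,-0.6,0,-14,-8,-1,0,-21,-11,-1.4,0,-28,-14,-1.8,0,-35,-16.2,-2.2,0.2,-42,-16.2,-2.2,0.2,-49,-16.2,-2.2,0.2,-56]' >/dev/null
python3 -m pendant '[0,0,0,-7,0,0,0,-14,0,0,0,-21,0,0,0,-28,0,0,0,-35,0,0,0,-42,0,0,0,-49,0,0,0,-56]' >/dev/null
python3 -m pendant '[0,0,0,-7,0,0,0,-7.2,0,0,0,-7.2,0,0,0,-7.2,0,0,0,-7.2,0,0,0,-7.2,0,0,0,-7.2,0,0,0,-7.2]' >/dev/null
python3 d.py .512 .021 .213 195.5
```

```text
t 14.08 p [0.51  0.021 0.298] yaw -164.5 F [0.276 0.31  0.311] w 1.002 gf 0.0 q [ 0.041  0.109  0.089  1.55   0.    -0.229] 
 shift cm [-0.148 -0.042  8.533] turn 0.0
```

```bash
python3 -m pendant '[-0.1,0,2,0,-0.1,0,4,0,-0.1,0,5.5,0,-0.1,0,6.5,0,-0.1,0,7.5,0,-0.1,0,8.5,0,-0.1,0,8.5,0,-0.1,0,8.5,0]'
python3 -m pendant '[0,0,0,0,0,0,0,0,0,0,0,0,0,0,0,0,0,0,0,0,0,0,0,0,0,0,0,0,0,0,0,0]' 1 30
python3 - <<'E'
from h import *
s=robot.read_state();p=s['eef_pos'];P=np.array([.6447,.058]);d=p[:2]-P
print(p,np.hypot(*d),np.degrees(np.arctan2(d[1],d[0]))%360)
R=Rm(s['tool_rot']);f0=np.arctan2(d[1],d[0])%(2*np.pi)
# rows: arc to 121.5 deg
for k in range(1,18):
  f=f0-np.radians(4.5)*k; t=P+.138*np.array([np.cos(f),np.sin(f)])
  print(k,(R.T@[t[0]-p[0],t[1]-p[1],0])*100, 'turn',round(4.5*k,1),'phi',round(np.degrees(f),1))
E
```

```text
time: 14.75
eef_pos: [0.5113, 0.0213, 0.2133]
tool_rot: [3.142, -0.0, -2.87]
contact_force: [0.2, 0.0, 0.1]
gripper_width: 0.998
grasp_force: 0.0
time: 15.42
eef_pos: [0.5119, 0.0212, 0.2142]
tool_rot: [-3.141, 0.002, -2.871]
contact_force: [-0.1, -1.1, 6.2]
gripper_width: 0.553
grasp_force: 31.7
[0.512 0.021 0.214] 0.13782489098837977 195.50174596425327
1 [-0.026  1.083 -0.001] turn 4.5 phi 191.0
2 [-0.153  2.159 -0.001] turn 9.0 phi 186.5
3 [-0.365  3.221 -0.001] turn 13.5 phi 182.0
4 [-0.66   4.264 -0.002] turn 18.0 phi 177.5
5 [-1.035  5.281 -0.002] turn 22.5 phi 173.0
6 [-1.489  6.264 -0.001] turn 27.0 phi 168.5
7 [-2.019  7.21  -0.001] turn 31.5 phi 164.0
8 [-2.622  8.11  -0.001] turn 36.0 phi 159.5
9 [-3.293  8.961 -0.   ] turn 40.5 phi 155.0
10 [-4.029  9.756  0.001] turn 45.0 phi 150.5
11 [-4.825 10.492  0.002] turn 49.5 phi 146.0
12 [-5.676 11.162  0.002] turn 54.0 phi 141.5
13 [-6.577 11.764  0.004] turn 58.5 phi 137.0
14 [-7.523 12.293  0.005] turn 63.0 phi 132.5
15 [-8.507 12.746  0.006] turn 67.5 phi 128.0
16 [-9.524 13.12   0.008] turn 72.0 phi 123.5
17 [-10.567  13.414   0.009] turn 76.5 phi 119.0
```

```bash
python3 -m pendant '[0,1.08,0,4.5,-0.15,2.16,0,9,-0.36,3.22,0,13.5,-0.66,4.26,0,18,-1.03,5.28,0,22.5,-1.49,6.26,0,27,-2.02,7.21,0,31.5,-2.62,8.11,0,36]'
python3 - <<'E'
from h import *
s=robot.read_state();p=s['eef_pos'];P=np.array([.6447,.058]);d=p[:2]-P
print(p,np.hypot(*d),np.degrees(np.arctan2(d[1],d[0]))%360, np.degrees(s['tool_rot'][2])%360)
E
```

```text
time: 16.08
eef_pos: [0.5159, 0.1059, 0.2142]
tool_rot: [-3.14, 0.004, 2.78]
contact_force: [2.8, -5.7, 5.5]
gripper_width: 0.553
grasp_force: 31.7
[0.516 0.106 0.214] 0.13738672002882113 159.5995928094192 159.2827005177858
```

```bash
python3 -m pendant '[0,1.08,0,4.5,-0.15,2.16,0,9,-0.36,3.22,0,13.5,-0.66,4.26,0,18,-1.03,5.28,0,22.5,-1.49,6.26,0,27,-1.8,6.8,0,29.5,-2.13,7.4,0,32.5]'
python3 -m pendant '[0,0.24,0,1,0,0.48,0,2,0,0.72,0,3,0,0.9,0,4,0,1.05,0,4.5,0,1.15,0,4.5,0,1.25,0,4.5,0,1.25,0,4.5]'
python3 - <<'E'
from h import *
s=robot.read_state();p=s['eef_pos'];P=np.array([.6447,.058]);d=p[:2]-P
print(p,np.hypot(*d),np.degrees(np.arctan2(d[1],d[0]))%360, np.degrees(s['tool_rot'][2])%360,s['joint_pos'])
E
```

```text
time: 16.75
eef_pos: [0.5615, 0.1674, 0.2142]
tool_rot: [-3.141, 0.003, 2.214]
contact_force: [-0.3, -5.6, 6.3]
gripper_width: 0.55
grasp_force: 31.9
time: 17.42
eef_pos: [0.571, 0.1741, 0.2142]
tool_rot: [-3.141, 0.004, 2.137]
contact_force: [-0.8, -7.0, 6.5]
gripper_width: 0.553
grasp_force: 32.0
[0.571 0.174 0.214] 0.1375012792546497 122.39429889540273 122.46679043181754 [ 0.298  0.264  0.092  1.399 -0.004  1.302]
```

```bash
python3 -m pendant '[0,0.1,0,0.2,0,0.2,0,0.5,0,0.3,0,0.8,0,0.4,0,1,0,0.5,0,1,0,0.5,0,1,0,0.5,0,1,0,0.5,0,1]'
python3 - <<'E'
from h import *
save('top','t4.png',(233,130,366,230),6)
E
```

```text
time: 18.08
eef_pos: [0.5716, 0.1745, 0.214]
tool_rot: [-3.133, 0.004, 2.12]
contact_force: [-13.6, -14.8, 12.4]
gripper_width: 0.556
grasp_force: 32.8
```

```bash
python3 -m pendant '[0,-0.2,0,0,0,-0.4,0,0,0,-0.4,0.03,7,0,-0.4,0.06,14,0,-0.4,0.08,21,0,-0.4,0.11,28,0,-0.4,0.14,35,0,-0.4,0.17,42]' - 50
python3 -m pendant '[0,0,0.03,7,0,0,0.06,14,0,0,0.08,21,0,0,0.11,28,0,0,0.14,35,0,0,0.17,42,0,0,0.2,49,0,0,0.2,49]'
python3 d.py .5716 .1745 .21 76.3
```

```text
time: 18.8
eef_pos: [0.572, 0.1744, 0.2126]
tool_rot: [3.139, 0.004, 1.381]
contact_force: [-0.2, -7.9, 6.5]
gripper_width: 0.548
grasp_force: 50.8
time: 19.47
eef_pos: [0.5728, 0.1737, 0.2107]
tool_rot: [3.135, -0.0, 0.526]
contact_force: [2.3, -10.2, 6.5]
gripper_width: 0.544
grasp_force: 51.1
t 19.47 p [0.573 0.174 0.211] yaw 30.1 F [  2.307 -10.215   6.5  ] w 0.544 gf 51.1 q [ 0.298  0.266  0.087  1.39  -0.006  2.913] 
 shift cm [-0.06  -0.129  0.07 ] turn -46.2
```

View pics/t4.png

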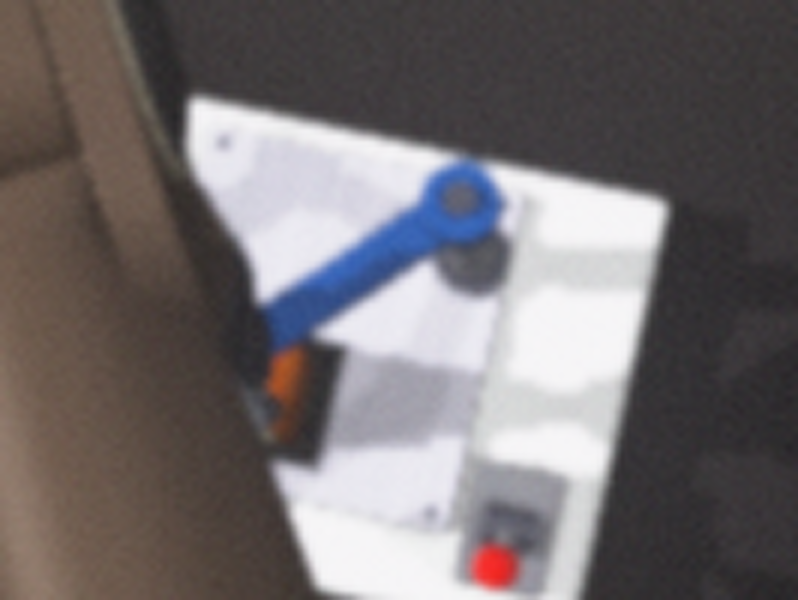

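The view from above shows the blue arm over the jar against its stop, and the switch ball still at the front (316,224). Releasing the knob and winding the wrist back.

```bash
python3 -m pendant '[0,0,0,0,0,0,0,0,0,0,0,0,0,0,0,0,0,0,0,-7,0,0,0,-14,0,0,0,-21,0,0,0,-28]' -1
python3 -m pendant '[0,0,0,-7,0,0,0,-14,0,0,0,-21,0,0,0,-28,0,0,0,-35,0,0,0,-42,0,0,0,-49,0,0,0,-56]' >/dev/null
python3 -m pendant '[0,0,0,-7,0,0,0,-14,0,0,0,-21,0,0,0,-28,0,0,0,-35,0,0,0,-42,0,0,0,-49,0,0,0,-56]' >/dev/null
python3 -m pendant '[0,0,0,-7,0,0,0,-14,0,0,0,-21,0,0,0,-28,0,0,0,-35,0,0,0,-42,0,0,0,-49,0,0,0,-56]'
python3 -m pendant '[0,0,0,-7,0,0,0,-14,0,0,0,-21,0,0,0,-28,0,0,0,-35,0,0,0,-42,0,0,0,-49,0,0,0,-56]' >/dev/null
python3 -m pendant '[0,0,0,-7,0,0,0,-14,0,0,0,-21,0,0,0,-28,0,0,0,-35,0,0,0,-42,0,0,0,-49,0,0,0,-56]' 
python3 d.py .5716 .1745 .21 30
```

```text
time: 20.13
eef_pos: [0.5714, 0.1768, 0.2093]
tool_rot: [-3.141, 0.0, 1.028]
contact_force: [0.7, 0.3, -0.0]
gripper_width: 1.004
grasp_force: 0.0
time: 22.13
eef_pos: [0.5714, 0.1768, 0.2093]
tool_rot: [3.141, -0.0, -2.323]
contact_force: [-1.5, 0.1, -0.2]
gripper_width: 0.997
grasp_force: 0.0
time: 23.47
eef_pos: [0.5714, 0.1768, 0.2093]
tool_rot: [3.142, 0.001, -0.368]
contact_force: [0.6, -0.4, -0.0]
gripper_width: 1.004
grasp_force: 0.0
t 23.47 p [0.571 0.177 0.209] yaw -21.1 F [ 0.569 -0.377 -0.011] w 1.004 gf 0.0 q [ 0.3    0.267  0.085  1.39   0.    -2.474] 
 shift cm [ 0.101  0.207 -0.066] turn -51.1
```

```bash
python3 -m pendant '[0.1,0.1,-0.1,-7,0.2,0.2,-0.2,-14,0.2,0.3,-0.3,-21,0.2,0.3,-0.3,-28,0.2,0.3,-0.3,-28,0.2,0.3,-0.3,-28,0.2,0.3,-0.3,-28,0.2,0.3,-0.3,-28]' >/dev/null
python3 -m pendant '[0,0,0,0,0,0,0,0,0,0,0,0,0,0,0,0,0,0,0,0,0,0,0,0,0,0,0,0,0,0,0,0]' 1 50
python3 -m pendant '[0,0,0.03,7,0,0,0.06,14,0,0,0.08,21,0,0,0.11,28,0,0,0.14,35,0,0,0.17,42,0,0,0.19,49,0,0,0.22,56]'
python3 -m pendant '[0,0,0.03,7,0,0,0.06,14,0,0,0.08,21,0,0,0.11,28,0,0,0.14,35,0,0,0.17,42,0,0,0.19,49,0,0,0.22,56]'
python3 d.py .5716 .1745 .21 30
```

```text
time: 24.8
eef_pos: [0.5724, 0.1728, 0.2129]
tool_rot: [3.141, -0.0, 0.114]
contact_force: [0.4, -1.3, 3.5]
gripper_width: 0.548
grasp_force: 51.3
time: 25.47
eef_pos: [0.5722, 0.1723, 0.2107]
tool_rot: [3.141, -0.001, -0.87]
contact_force: [-1.5, -4.2, 3.4]
gripper_width: 0.548
grasp_force: 51.3
time: 26.13
eef_pos: [0.5717, 0.1721, 0.2086]
tool_rot: [3.141, -0.002, -1.847]
contact_force: [-2.6, -3.9, 5.3]
gripper_width: 0.547
grasp_force: 51.3
t 26.13 p [0.572 0.172 0.209] yaw -105.8 F [-2.567 -3.87   5.342] w 0.547 gf 51.3 q [ 0.293  0.265  0.082  1.388 -0.001 -1.002] 
 shift cm [-0.227  0.074 -0.144] turn -135.8
```

```bash
python3 -m pendant '[0,0,0.03,7,0,0,0.06,14,0,0,0.08,21,0,0,0.11,28,0,0,0.14,35,0,0,0.17,42,0,0,0.19,49,0,0,0.22,56]'
python3 -m pendant '[0,0,0.03,7,0,0,0.06,14,0,0,0.08,21,0,0,0.11,28,0,0,0.14,35,0,0,0.17,42,0,0,0.19,49,0,0,0.22,56]'
python3 -m pendant '[0,0,0.03,7,0,0,0.06,14,0,0,0.08,21,0,0,0.11,28,0,0,0.14,35,0,0,0.17,42,0,0,0.19,49,0,0,0.22,56]'
python3 d.py .5716 .1745 .21 30; python3 -c "
from h import *;print(robot.read_state()['wrist_torque'])"
```

```text
time: 26.8
eef_pos: [0.5713, 0.1724, 0.2064]
tool_rot: [-3.141, -0.002, -2.824]
contact_force: [-5.8, -2.5, 6.0]
gripper_width: 0.548
grasp_force: 51.4
time: 27.47
eef_pos: [0.5713, 0.173, 0.2043]
tool_rot: [-3.141, -0.001, 2.482]
contact_force: [-5.8, -1.0, 7.1]
gripper_width: 0.549
grasp_force: 51.5
time: 28.13
eef_pos: [0.572, 0.1739, 0.2027]
tool_rot: [3.141, -0.002, 1.508]
contact_force: [-1.6, 9.7, 7.2]
gripper_width: 0.547
grasp_force: 54.1
t 28.13 p [0.572 0.174 0.203] yaw 86.4 F [-1.639  9.658  7.24 ] w 0.547 gf 54.1 q [0.294 0.265 0.069 1.373 0.002 1.928] 
 shift cm [ 0.056 -0.041 -0.727] turn 56.4
[2.308 0.222 1.068]
```

```bash
python3 -m pendant '[0,0,0.02,4,0,0,0.04,8,0,0,0.05,12,0,0,0.07,16,0,0,0.09,20,0,0,0.1,24,0,0,0.1,24,0,0,0.1,24]' - 70
python3 -c "
from h import *;s=robot.read_state();print(s['wrist_torque'],s['tau'],s['joint_pos'])"
python3 -m pendant '[0,0,0.02,4,0,0,0.04,8,0,0,0.05,12,0,0,0.07,16,0,0,0.09,20,0,0,0.1,24,0,0,0.1,24,0,0,0.1,24]'
python3 -c "
from h import *;s=robot.read_state();print(s['wrist_torque'],s['tau'],s['joint_pos'])"
```

```text
time: 28.8
eef_pos: [0.5731, 0.1749, 0.2024]
tool_rot: [3.14, -0.005, 1.096]
contact_force: [-0.5, 4.3, 8.5]
gripper_width: 0.543
grasp_force: 71.5
[0.801 0.022 1.69 ] [ -4.06  -47.9    31.243   0.414  -1.084   1.719] [0.295 0.265 0.068 1.369 0.003 2.34 ]
time: 29.47
eef_pos: [0.5739, 0.1742, 0.2018]
tool_rot: [3.14, -0.006, 0.677]
contact_force: [2.6, 1.3, 9.5]
gripper_width: 0.543
grasp_force: 72.8
[ 0.245 -0.396  1.983] [ -2.481 -47.122  30.089   0.885  -0.185   2.011] [0.294 0.265 0.066 1.367 0.001 2.758]
```

The knob is home: torque rose to about 2 N m with the grip slipping, after about 420° commanded. Releasing and retreating.

```bash
python3 -m pendant '[0,0,0,0,0,0,0,0,0,0,0,0,0,0,0,0,0,0,0,0,0,0,0,0,0,0,0,0,0,0,0,0]' -1
python3 -m pendant '[0,0,-1,0,0,0,-3,0,0,0,-6,0,0,0,-9,0,0,0,-10,-7,0,0,-10,-14,0,0,-10,-21,0,0,-10,-28]' 
python3 d.py .4294 .0544 .30 166.3
```

```text
time: 30.13
eef_pos: [0.5723, 0.1728, 0.1995]
tool_rot: [-3.142, 0.0, 0.672]
contact_force: [-0.2, 0.2, 0.2]
gripper_width: 0.998
grasp_force: 0.0
time: 30.8
eef_pos: [0.5725, 0.173, 0.301]
tool_rot: [3.14, -0.001, 1.167]
contact_force: [0.0, -0.3, -0.8]
gripper_width: 0.998
grasp_force: 0.0
t 30.8 p [0.573 0.173 0.301] yaw 66.9 F [ 0.033 -0.266 -0.753] w 0.998 gf 0.0 q [0.293 0.283 0.307 1.594 0.    2.268] 
 shift cm [-16.525  -8.508   0.073] turn -99.4
```

```bash
python3 -m pendant '[-3,-1.5,0,-7,-6,-3,0,-14,-9,-4.6,0,-21,-12,-6.2,0,-28,-15,-7.7,0,-35,-16.5,-8.5,0,-42,-16.5,-8.5,0,-49,-16.5,-8.5,0,-56]' 1 30 >/dev/null
python3 -m pendant '[0,0,0,-7,0,0,0,-14,0,0,0,-21,0,0,0,-28,0,0,0,-35,0,0,0,-42,0,0,0,-43.4,0,0,0,-43.4]'
python3 - <<'E'
from h import *
T=robot.grab_frame('top');S=robot.grab_frame('scene')
im=np.hstack([cv2.resize(T[140:240,240:340],(400,400),interpolation=cv2.INTER_CUBIC),cv2.resize(S[140:240,295:395],(400,400),interpolation=cv2.INTER_CUBIC)])
cv2.imwrite('pics/p5.png',im[...,::-1])
for l,z in dict(knob_grip=.220,switch_tip=.110).items():
  for c in('top','scene'):
    for q in robot.tip_of(l,c)[:2]: print(l,c,round(q['score'],2),np.array(q['at']),atz(c,q['at'],z))
print('knob up/home scene px',proj('scene',(.572,.173,.248)),proj('scene',(.572,.173,.232)))
E
python3 d.py .4294 .0544 .097 166.3
```

```text
time: 32.13
eef_pos: [0.4287, 0.0554, 0.3003]
tool_rot: [3.141, 0.001, 2.894]
contact_force: [-0.4, 0.0, -0.2]
gripper_width: -0.001
grasp_force: 0.0
knob_grip top 0.81 [269.1 188.8] [0.565 0.175 0.22 ]
switch_tip top 0.3 [308.  162.4] [0.668 0.066 0.11 ]
switch_tip scene 0.6 [307.3 187.2] [0.46  0.043 0.11 ]
switch_tip scene 0.43 [356.8 190.7] [0.593 0.157 0.11 ]
knob up/home scene px [358.701 160.103] [358.299 163.161]
t 32.43 p [0.429 0.055 0.3  ] yaw 165.9 F [ 0.636 -0.325  0.173] w 0.0 gf 0.0 q [ 0.129 -0.039 -0.063  1.547 -0.     0.375] 
 shift cm [-0.095 -0.079 20.271] turn -0.4
```

View pics/p5.png

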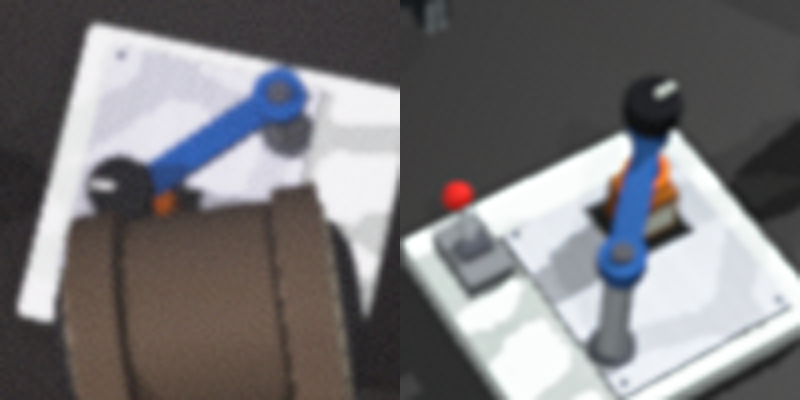

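The scene view shows the knob over the jar (knob ~(358,167)) and the lever still off (309,189). The pointer angle suggests the knob didn't start at 0, so I'll confirm it is home by touching its top with shut fingers (expected z ≈ 0.232).

```bash
python3 d.py .572 .173 .245 166
```

```text
t 32.43 p [0.429 0.055 0.3  ] yaw 165.9 F [ 0.636 -0.325  0.173] w 0.0 gf 0.0 q [ 0.129 -0.039 -0.063  1.547 -0.     0.375] 
 shift cm [-11.031  14.902   5.472] turn -0.1
```

```bash
python3 -m pendant '[-2.2,3,0,0,-4.4,6,0,0,-6.6,9,1,0,-8.8,12,2,0,-11,14.9,3,0,-11,14.9,4.5,0,-11,14.9,5.5,0,-11,14.9,5.5,0]'
python3 -m pendant '[0,0,0.2,0,0,0,0.4,0,0,0,0.6,0,0,0,0.8,0,0,0,0.9,0,0,0,1,0,0,0,1,0,0,0,1,0]'
```

```text
time: 33.1
eef_pos: [0.5705, 0.173, 0.2416]
tool_rot: [-3.139, -0.004, 2.896]
contact_force: [-0.5, 0.1, -0.3]
gripper_width: -0.001
grasp_force: 0.0
time: 33.77
eef_pos: [0.5715, 0.1731, 0.2347]
tool_rot: [3.142, 0.0, 2.896]
contact_force: [0.3, -0.2, 0.1]
gripper_width: 0.002
grasp_force: 0.0
```

```bash
python3 -m pendant '[0,0,0.05,0,0,0,0.1,0,0,0,0.15,0,0,0,0.15,0,0,0,0.15,0,0,0,0.15,0,0,0,0.15,0,0,0,0.15,0]'
python3 -m pendant '[0,0,0.03,0,0,0,0.06,0,0,0,0.1,0,0,0,0.1,0,0,0,0.1,0,0,0,0.1,0,0,0,0.1,0,0,0,0.1,0]'
```

```text
time: 34.43
eef_pos: [0.5716, 0.1732, 0.2331]
tool_rot: [-3.142, 0.0, 2.896]
contact_force: [-1.4, -0.7, 0.8]
gripper_width: -0.001
grasp_force: 0.0
time: 35.1
eef_pos: [0.5717, 0.1732, 0.2325]
tool_rot: [3.141, 0.001, 2.896]
contact_force: [-1.1, -0.2, 5.7]
gripper_width: 0.001
grasp_force: 2.4
```

Contact is at z ≈ 0.2325, so the knob is home. Now the lever.

```bash
python3 -m pendant '[0,0,-2,0,0,0,-4,0,2.2,-3,-6,0,4.4,-6,-6,0,6.6,-9,-6,0,8.8,-12,-6,0,11,-14.9,-6,0,11,-14.9,-6,0]' >/dev/null
python3 -m pendant '[0,0,0,0,0,0,0,0,0,0,0,0,0,0,0,0,0,0,0,0,0,0,0,0,0,0,0,0,0,0,0,0]' >/dev/null
python3 d.py .4275 .0548 .097 166.3
```

```text
t 36.43 p [0.429 0.056 0.292] yaw 166.0 F [ 0.11  -0.098  0.28 ] w 0.001 gf 0.0 q [ 0.129 -0.041 -0.082  1.53   0.     0.374] 
 shift cm [ 0.109 -0.108 19.498] turn -0.3
```

```bash
python3 -m pendant '[0.1,-0.1,3.5,0,0.1,-0.1,7,0,0.1,-0.1,10.5,0,0.1,-0.1,14,0,0.1,-0.1,17,0,0.1,-0.1,18.7,0,0.1,-0.1,19.5,0,0.1,-0.1,19.5,0]'
python3 -m pendant '[-0.8,0,0,0,-1.6,0,0,0,-2.4,0,0,0,-3,0,0,0,-3.6,0,0,0,-4.2,0,0,0,-4.8,0,0,0,-5,0,0,0]'
python3 -m pendant '[-0.3,0,0,0,-0.6,0,0,0,-0.9,0,0,0,-1.2,0,0,0,-1.5,0,0,0,-1.7,0,0,0,-1.9,0,0,0,-1.9,0,0,0]'
```

```text
time: 37.1
eef_pos: [0.4263, 0.0546, 0.0956]
tool_rot: [-3.14, -0.003, 2.896]
contact_force: [0.1, 0.0, 0.4]
gripper_width: 0.002
grasp_force: 0.0
time: 37.77
eef_pos: [0.4771, 0.0423, 0.0972]
tool_rot: [3.142, 0.001, 2.896]
contact_force: [-1.0, 0.4, 0.7]
gripper_width: 0.001
grasp_force: 0.6
time: 38.43
eef_pos: [0.4947, 0.0378, 0.097]
tool_rot: [-3.141, 0.0, 2.896]
contact_force: [-0.0, -0.4, 0.2]
gripper_width: -0.002
grasp_force: 0.2
```

```bash
python3 -m pendant '[-0.15,0,0,0,-0.3,0,0,0,-0.45,0,0,0,-0.6,0,0,0,-0.6,0,0,0,-0.6,0,0,0,-0.6,0,0,0,-0.6,0,0,0]'
python3 - <<'E'
from h import *
S=robot.grab_frame('scene');cv2.imwrite('pics/p6.png',cv2.resize(S[150:225,280:380],(800,600),interpolation=cv2.INTER_CUBIC)[...,::-1])
E
```

```text
time: 39.1
eef_pos: [0.4958, 0.0375, 0.0967]
tool_rot: [3.141, -0.008, 2.897]
contact_force: [-15.9, 3.7, 8.6]
gripper_width: -0.001
grasp_force: 8.6
```

View pics/p6.png

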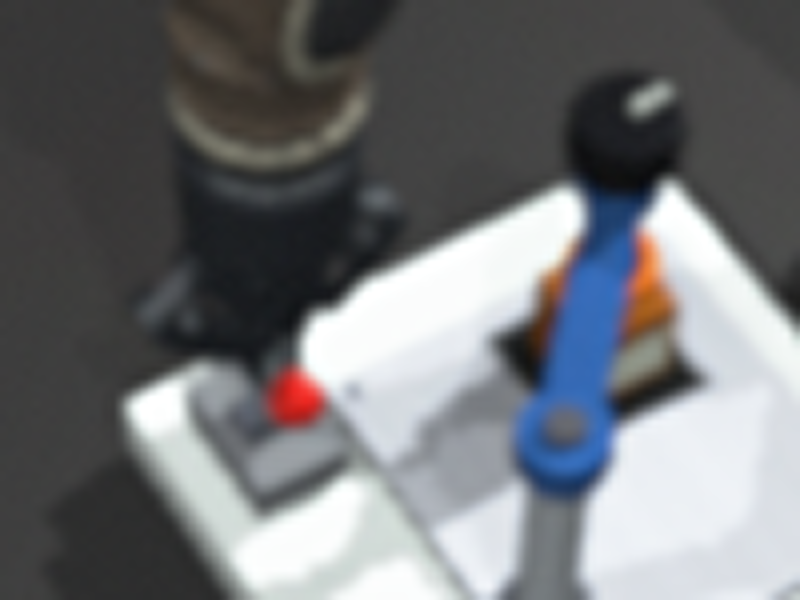

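The lever is over at its stop: force rose to 16 N, and the red ball at scene (317,200) now leans away from the front. Jar and clamp are still in place. Backing off, rising, and checking.

```bash
python3 -m pendant '[1,0,0,0,3,0,0,0,6,0,0,0,7,0,-3,0,7,0,-7,0,7,0,-11,0,7,0,-15,0,7,0,-18,0]'
python3 -m pendant '[3,0,-2,0,6,0,-4,0,6,0,-4,0,6,0,-4,0,6,0,-4,0,6,0,-4,0,6,0,-4,0,6,0,-4,0]'
python3 - <<'E'
from h import *
T=robot.grab_frame('top');S=robot.grab_frame('scene')
im=np.hstack([cv2.resize(T[140:240,240:340],(400,400),interpolation=cv2.INTER_CUBIC),cv2.resize(S[140:240,295:395],(400,400),interpolation=cv2.INTER_CUBIC)])
cv2.imwrite('pics/p7.png',im[...,::-1])
E
```

```text
time: 39.82
eef_pos: [0.4328, 0.0535, 0.281]
tool_rot: [3.14, 0.005, 2.896]
contact_force: [1.1, -0.5, 0.3]
gripper_width: -0.001
grasp_force: 0.0
time: 40.48
eef_pos: [0.3744, 0.0678, 0.3161]
tool_rot: [-3.141, -0.002, 2.896]
contact_force: [0.1, -0.3, 0.6]
gripper_width: -0.001
grasp_force: 0.0
```

View pics/p7.png

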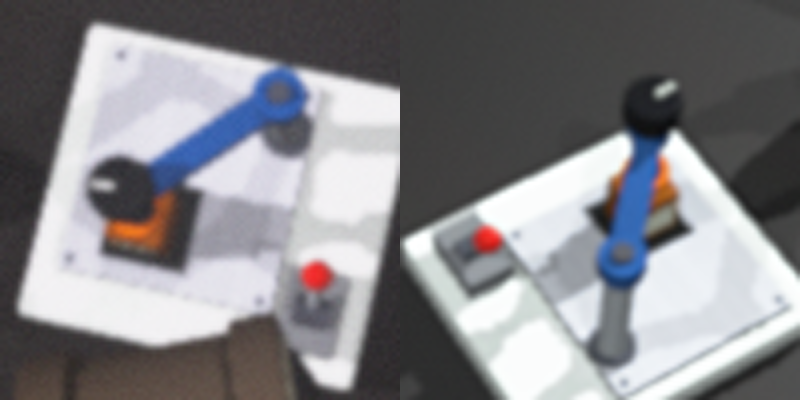

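The jar sits on the bed under the clamp, and the lever is over to +x (top (319,208), scene (317,200)) with nothing touching it. Handing in.

```bash
python3 -c "
from workcell import robot;print(robot.finish_job())"
```

```text
the job is handed in; nothing more can be done
None
```

The job is handed in at about 41 s: the orange-capped jar stands on the bed, the clamp arm is at its stop, the knob is home (checked by touching its top) and the switch lever was then pushed fully over; the hand-in gave no verdict.

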